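# Strip a stuck cast shell off its core in the stripping jig

### The arm

A 6-joint arm with a two-finger parallel gripper is mounted at the origin on the work surface; the furniture and walls round the work are solid. World frame = base frame: x ahead of the robot, y to its left, z up, the work surface at z = 0. Lengths are in m, angles in degrees, forces in N, time in s.
With the tool pointing down it reaches from about 0.15 to 0.775 m from the base axis. Payload 6.1 kg.
Tool frame: the origin (TCP) lies on the centre line of the jaws, within the pads' length; the fingertips stand 17 mm ahead of it and the grasp point (between the pads) lies 2 mm behind it; z points along the fingers, x is the direction in which the jaws open and shut, and the axes are right-handed (so a half turn about z gives the same grasp; the last joint's range is limited). The gripper opens to 85 mm and grips with 20 to 120 N. Pads are 22 mm wide; open, the fingers measure 114 mm over their backs; the gripper's body (76 mm by 85 mm) begins 54 mm behind the grasp point. The pads swing forward as they close: fully open they stand 13 mm farther back than shut.
Start: joints at [-68.927, 7.208, -2.269, 80.523, 0, 90], TCP at [0.189, -0.49, 0.248] pointing down, gripper open.
Joint ranges: [-155.77, 155.77], [-54.66, 111.73], [-72.52, 77.12], [-102.08, 115.82], [-83.92, 84.16], [-180, 180]. Speed limits (degrees/s): [136.94, 136.94, 172.46, 180, 180, 180].

### API

Orientations are given as a 3x3 rotation matrix whose columns are the frame's x, y, z axes.
In Python, from workcell import bot gives the robot as it stands.
- The arm moves only by the tool move_arm, never from a script. Its arguments are lists of equal length, an entry for each row: "offset": the shift along the tool's x, y, z in cm, a list of three; "roll": the turn about the tool's z in degrees; "hand": the opening, from 0 (shut) to 1 (fully open). In form: {"offset": [[x, y, z], ...], "roll": [roll, ...], "hand": [hand, ...]}. A call has 1 to 20 rows; each row is the pose to reach, as a shift and turn from the pose commanded when the call began, along the tool's axes at that moment; what a row does not reach only later rows make up. A row lasts 1/12 s, in which the tool goes at most 41.7 mm and 7.16 degrees, less where a joint would pass 70% of its speed; a pose out of reach is approached as far as the arm can. A call with a gripper value outside its range is refused whole. The fingers move at their own pace and stop on an object; the grip force is fixed at half the most. Time passes only in rows, so rows that repeat a pose let the fingers close. It gives the time, the measured TCP pose, the force and the opening at its end, in the units of the state.
- bot.observe(): the state, without advancing time (a new reading comes with each control period).
- bot.get_image(name): name is "scene" or "top" or "wrist"; returns the picture (480x640x3 uint8, red, green, blue); there is no depth.
- bot.calibration(name): a dict with "fx", "fy", "cx", "cy" (pixels), "D" ([k1, k2, p1, p2, k3] as OpenCV has them; the pictures are not rectified), "cam_to_world" (4x4, takes a point from camera to world coordinates); the wrist camera has in their place "mount" (4x4, takes a point from camera to tool coordinates, whose origin is the TCP and whose axes are the tool frame's). Camera axes: x right, y down, z forward; pixel columns grow to the right and rows downward; lengths in m; the calibration is good to about 2 mm. A picture is of the moment at which its call begins: read the wrist's pose just before it. calibration takes no time and is no camera call.
- bot.job_done(): hands the job in, once; it reports no verdict.
Trained networks look in the newest picture that a camera, given by its name, has taken for a name from the list of things; names that differ only in an ending like _2 or _b are one class to them, and where a whole thing is asked for, a point or a joint stands for the part that bears it (a point fixed in the world has none). Each returns a list of dicts, best first, with "confidence" (0 to 1); they miss things now and then, are a little off and sometimes report something else, mostly with a low value. They report only what shows in the picture. A call takes as long as a camera call. They do not tell look-alikes from the thing itself.
- bot.look_for(query, camera): "xyz" ([x, y, z] in m, in world coordinates, good to about 4 mm: the middle of the surface that is visible of it).
- bot.regions_of(query, camera): "region" (480x640 bool, what is visible of it).
- bot.tip_of(query, camera): "xyz" ([x, y, z] in m, in world coordinates, good to about 4 mm: a listed point, or the origin of a listed thing).
The state is a dict: "clock": time; "q": joint angles; "qd": joint speeds; "tau": joint torques, N m; "tcp_pos": TCP position; "orientation": TCP orientation; "contact_force": force on the tool from outside, world axes, zero at the start; "ft_torque": the same for the moment, N m; "opening": opening from 0.0 (shut) to 1.0 (fully open).
Only numpy, scipy, OpenCV 4.12 (cv2) and the standard library are available. Lean on these libraries where they do the work, as an engineer would, in place of code of your own. Each camera call takes 0.05 s, during which the arm holds its last target.

### The job

The orange cast shell has stuck on its aluminium core. Carry the pair by the core's red grip tab (never lift the core by the shell), slide the core into the grey stripping jig, without forcing it, until its two ears are under the lips that hold it down, and let go; then take hold of the shell, pull it off the core and set it down, mouth down, wholly on the white foam slab, leaving the core in the jig. Do not drop the shell, and leave the bottle and the cup alone.

Things in the scene. Friction and masses are not known exactly. Their poses are not given: they have to be found in the camera images.
- core_base (a point): Centre of the underside of the loose casting core, z up. Bright aluminium: a flange 80 mm (x) by 58 mm (y), 6 mm thick, with an ear at each side (10 mm long at mid-length, 80 mm over both) and a 38 mm square plug on its middle (top 54 mm above the underside; hidden in the shell at first). At the core's -x side a tongue carries the red grip tab. 0.2 to 0.33 kg.
- core_tab (a point): Centre of the core's red upright grip tab: 12 mm thick (along the core's y), 34 mm long (along x), from 4 to 46 mm above the core's underside, on a tongue 12 mm wide and 6 mm thick. The point lies 80 mm from the core's centre towards its -x and 26 mm above the underside. Axes as the core's.
- core: The same casting core (with its plug, flange and tab); origin and axes as core_base.
- shell: The same shell; its origin is the centre of its mouth (rim), z towards its closed end. It grips the core by friction inside, with some 7 to 14 N, more than the core weighs, over about the first 17 mm of the pull; after that it is loose on the plug (1.5 mm all round), which it leaves after 48 mm.
- shell_center (a point): Centre of the loose orange cast shell: a square cap 48 x 48 mm outside, 62 mm tall, closed end up, mouth down, walls 3.5 mm. The point lies 31 mm above its rim. It starts pushed fully down over the plug, rim on the flange (6 mm above the core's underside), sides parallel to the core's; the pair is 68 mm tall. 0.08 kg. A 3 mm stub on its top is only for looks.
- jig: The jig: origin on the table under jig_mid, same axes. Across the rails an aluminium hold-down is clamped, anywhere from 30 mm before to 30 mm behind the point; its place is not measured: see it or feel for it. It has a back stop and, one each side, a lip 16 mm long (9 to 15 mm over the floor, 64 mm apart). With the flange against the stop the ears are squarely under the lips.
- slab_top (a point): Centre of the top face of the fixed white foam slab, 134 mm (its x) by 201 mm (its y), top 18 mm above the table.
- slab: The same slab, origin at its underside, axes as slab_top.
- hardener: Bystander: white bottle with a red cap, 48 mm wide, 114 mm tall, loose; origin at its foot.
- cup: Bystander: white mixing cup, 69 mm wide, 70 mm tall, loose, at the back; origin at its foot.
- jig_mid (a point): A point on the floor of the fixed grey stripping jig, 25 mm above the table, at the middle of its hold-down's range. Axes: x is the way the core is slid in (core's x along it, tab at the open end), z up. Floor 122 mm wide, from x -130 to +101 mm. Channel 86 mm wide between 9 mm high rails; flared mouth from x -72 to -42 mm, about 105 mm wide at its outer end; in front of it open above.
Not all that is in view belongs to the job. There is more than one size of the core; the job needs the larger.

How it is judged (in metres and radians):
On the way, in this order (a step that is already met when the one before it is completed fails the run):
1. the core stands in the jig's channel, the shell still on it, and both are released (x of core_base in the frame of jig_mid between -0.05 and 0.04 m and y of core_base in the frame of jig_mid between -0.01 and 0.01 m and z of core_base in the frame of jig_mid below 0.005 m and z of shell_center in the frame of core_base below 0.045 m and contact force between the fingers and core below 0.2 N and contact force between the fingers and shell below 0.2 N), for 0.2 s.
2. the shell is off the plug, the core still down in the jig (distance between shell_center and core_base above 0.088 m and x of core_base in the frame of jig_mid between -0.05 and 0.04 m and y of core_base in the frame of jig_mid between -0.01 and 0.01 m and z of core_base in the frame of jig_mid below 0.008 m), for 0.1 s.
At the end, for the whole second after the job is handed in: The shell stands upright, mouth down, at rest on the foam slab (tilt under 0.1 rad, centre within 45 mm of the slab's along its x, 78 mm along its y); the core lies flat and at rest on the jig's channel floor (centre from 50 mm before to 40 mm behind jig_mid, within 10 mm sideways) (x of core_base in the frame of jig_mid between -0.05 and 0.04 m and y of core_base in the frame of jig_mid between -0.01 and 0.01 m and z of core_base in the frame of jig_mid below 0.005 m and angle between core_base's own z axis and vertical below 0.08 rad and x of shell_center in the frame of slab_top between -0.045 and 0.045 m and y of shell_center in the frame of slab_top between -0.078 and 0.078 m and z of shell_center in the frame of slab_top between 0.026 and 0.036 m and angle between shell_center's own z axis and vertical below 0.1 rad and linear speed of each of shell, core below 0.02 m/s); the robot touches nothing.
It fails at once if the core is lifted by the shell: fingers on the shell while the core is more than 9 mm above the level of the jig's floor or, away from the jig, more than 10 mm above the table (contact force between the fingers and shell above 1 N and (z of core_base in the frame of jig_mid above 0.009 m or (height (world z) of core_base above 0.01 m and horizontal distance between core_base and jig_mid above 0.16 m))).
It fails at once if in the jig's channel, the core is forced against the jig with over 50 N (contact force between core and jig above 50 N and x of core_base in the frame of jig_mid above -0.06 m).
It fails at once if the freed shell is dropped (faster than 0.5 m/s with no finger on it) (contact force between the fingers and shell below 0.1 N and linear speed of shell above 0.5 m/s and distance between shell_center and core_base above 0.12 m).
It fails at once if the bottle or the cup is moved by more than 30 mm (distance of any of hardener, cup from where it was at the start of the episode above 0.03 m).
It also fails if it takes over 56 s, if anything falls off the work surface, if the arm or the gripper's body presses on something with over 40 N, if the wrist force passes 120 N, or if a joint passes its speed limit or range.

## Working session

There is one attempt and no reset: what is moved stays moved. The work goes in short steps, Python scripts to look and compute and a tool call to move; the robot and the scene stay as the last step left them, time stands still between calls to the robot, and variables do not carry over. Pictures are saved under pics/ and viewed, and the job is handed in when it is done.

Besides the shell and the picture viewer there is one more tool, called after "Request:" as name(argument=value, ...) on one line, values as JSON. move_arm: Moves the arm, as the interface text tells. Its arguments: {"type":"object","properties":{"offset":{"type":"array","items":{"type":"array","items":{"type":"number"}}},"roll":{"type":"array","items":{"type":"number"}},"hand":{"type":"array","items":{"type":"number"}}},"required":["offset","roll","hand"]}

```bash
mkdir -p pics; ls
cat > h.py <<'E'
from workcell import bot
import numpy as np, cv2
def snap(cam,name):
    im=np.asarray(bot.get_image(cam)); cv2.imwrite(f'pics/{name}.png',im[:,:,::-1]); return im
def st():
    s=bot.observe(); print('t',s['clock'],'tcp',np.round(s['tcp_pos'],4),'F',np.round(s['contact_force'],1),'open',s['opening']); print(np.round(s['orientation'],3)); return s
def ray(cam,uv,z):
    c=bot.calibration(cam); K=np.array([[c['fx'],0,c['cx']],[0,c['fy'],c['cy']],[0,0,1]])
    if 'cam_to_world' in c: T=np.array(c['cam_to_world'])
    else:
        s=bot.observe(); W=np.eye(4); W[:3,:3]=s['orientation']; W[:3,3]=s['tcp_pos']; T=W@np.array(c['mount'])
    p=cv2.undistortPoints(np.array(uv,float).reshape(-1,1,2),K,np.array(c['D'],float)).reshape(-1,2)
    d=np.c_[p,np.ones(len(p))]@T[:3,:3].T; o=T[:3,3]
    return o+d*((z-o[2])/d[:,2])[:,None]
E
python3 - <<'E'
from h import *
st()
for c in ['scene','top']:
    snap(c,c+'0'); print(c,np.round(bot.calibration(c)['cam_to_world'],3).tolist(),bot.calibration(c)['fx'])
print(bot.calibration('wrist'))
for q in ['core_base','core_tab','shell_center','jig_mid','slab_top','hardener','cup']:
    for c in ['top','scene']:
        for r in bot.tip_of(q,c)[:3]: print(q,c,np.round(r['xyz'],4),round(r['confidence'],2))
st()
E
```

```text
pics
t 0.0 tcp [ 0.1886 -0.4895  0.2475] F [0.1 0.9 1.2] open 0.9995520606237941
[[ 0.36  -0.933 -0.001]
 [-0.933 -0.36   0.001]
 [-0.002  0.    -1.   ]]
scene [[-0.994, -0.083, 0.072, 0.448], [-0.11, 0.697, -0.709, 0.903], [0.009, -0.713, -0.702, 1.003], [0.0, 0.0, 0.0, 1.0]] 501.5189532839701
top [[-0.025, -0.977, 0.211, 0.305], [-1.0, 0.026, 0.001, -0.069], [-0.006, -0.21, -0.978, 1.251], [0.0, 0.0, 0.0, 1.0]] 468.6344253473664
{'fx': 335.0031035279135, 'fy': 335.0031035279135, 'cx': 320.50944487382276, 'cy': 238.85748012770188, 'D': array([-0.00687194,  0.        ,  0.        ,  0.        ,  0.        ]), 'mount': array([[ 9.99999871e-01,  4.85368830e-04,  1.51513467e-04,
        -8.56400571e-04],
       [-5.08443334e-04,  9.51619213e-01,  3.07279377e-01,
        -7.90353210e-02],
       [ 4.96070570e-06, -3.07279414e-01,  9.51619337e-01,
        -1.25061910e-01],
       [ 0.00000000e+00,  0.00000000e+00,  0.00000000e+00,
         1.00000000e+00]])}
core_base top [ 0.3284 -0.0713 -0.001 ] 0.74
core_base top [0.5311 0.2591 0.0049] 0.56
core_base scene [ 0.3328 -0.0715 -0.0008] 0.9
[... 327 characters left out ...]
ene [0.5362 0.2608 0.0388] 0.92
jig_mid top [0.5932 0.0056 0.02  ] 0.83
jig_mid top [0.5333 0.2609 0.0039] 0.26
jig_mid scene [0.5956 0.0095 0.0247] 0.62
slab_top top [ 0.482  -0.2864  0.0198] 0.77
slab_top scene [ 0.4811 -0.2846  0.022 ] 0.77
slab_top scene [ 0.5975  0.0063 -0.0013] 0.56
hardener top [ 0.5021 -0.4383  0.0009] 0.69
hardener top [7.687e-01 2.440e-02 5.000e-04] 0.52
hardener scene [ 4.998e-01 -4.417e-01  4.000e-04] 0.95
cup top [0.7691 0.0234 0.0008] 0.87
cup top [0.5342 0.2614 0.0038] 0.23
cup scene [0.7651 0.0308 0.0034] 0.58
t 0.8 tcp [ 0.1888 -0.4899  0.2483] F [-0.8 -0.2 -0.3] open 0.9985811398680718
[[ 0.36  -0.933  0.   ]
 [-0.933 -0.36  -0.   ]
 [ 0.     0.    -1.   ]]
```

View pics/scene0.png

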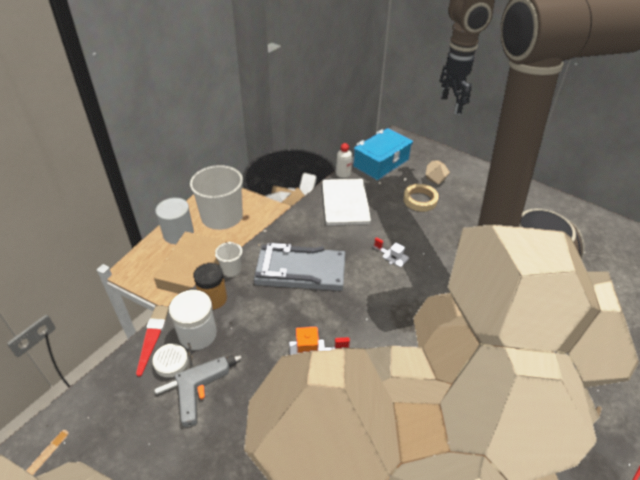

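View pics/top0.png

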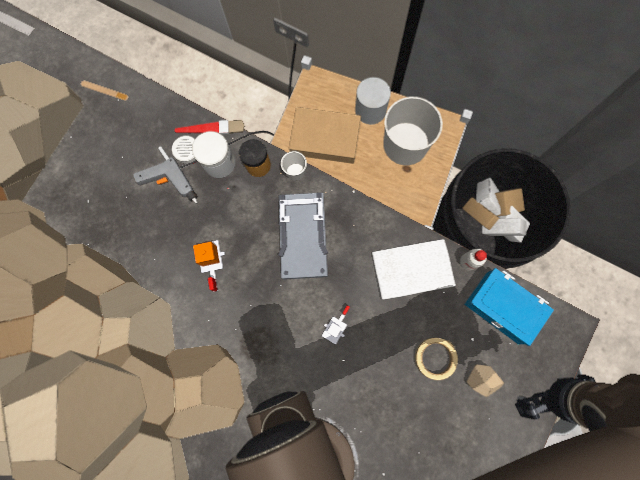

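Run:
```python
from h import *
a=cv2.imread('pics/top0.png')
c=cv2.resize(a[180:300,180:340],None,fx=5,fy=5,interpolation=cv2.INTER_CUBIC); cv2.imwrite('pics/topc.png',c)
b=cv2.imread('pics/scene0.png')
cv2.imwrite('pics/scenec.png',cv2.resize(b[220:370,230:430],None,fx=4,fy=4,interpolation=cv2.INTER_CUBIC))
print('rocks top z0',np.round(ray('top',[(170,300),(205,345),(245,390),(180,435),(130,250),(75,205)],0.0),3).tolist())
print('rocks top z.2',np.round(ray('top',[(170,300),(205,345),(245,390),(180,435),(130,250),(75,205)],0.2),3).tolist())
print('rocks scene z0',np.round(ray('scene',[(470,225),(410,300),(385,350),(250,400),(530,225),(585,260)],0.0),3).tolist())
print('z.2',np.round(ray('scene',[(470,225),(410,300),(385,350),(250,400),(530,225),(585,260)],0.2),3).tolist())
```

```text
rocks top z0 [[0.416, 0.363, 0.0], [0.297, 0.266, 0.0], [0.182, 0.161, 0.0], [0.079, 0.322, 0.0], [0.554, 0.478, 0.0], [0.686, 0.639, 0.0]]
rocks top z.2 [[0.398, 0.294, 0.2], [0.298, 0.213, 0.2], [0.202, 0.124, 0.2], [0.115, 0.259, 0.2], [0.514, 0.391, 0.2], [0.625, 0.526, 0.2]]
rocks scene z0 [[0.106, -0.231, 0.0], [0.291, 0.076, 0.0], [0.352, 0.234, 0.0], [0.641, 0.395, 0.0], [-0.076, -0.253, 0.0], [-0.207, -0.123, 0.0]]
z.2 [[0.174, -0.005, 0.2], [0.322, 0.241, 0.2], [0.371, 0.367, 0.2], [0.603, 0.497, 0.2], [0.028, -0.023, 0.2], [-0.076, 0.081, 0.2]]
```

View pics/topc.png

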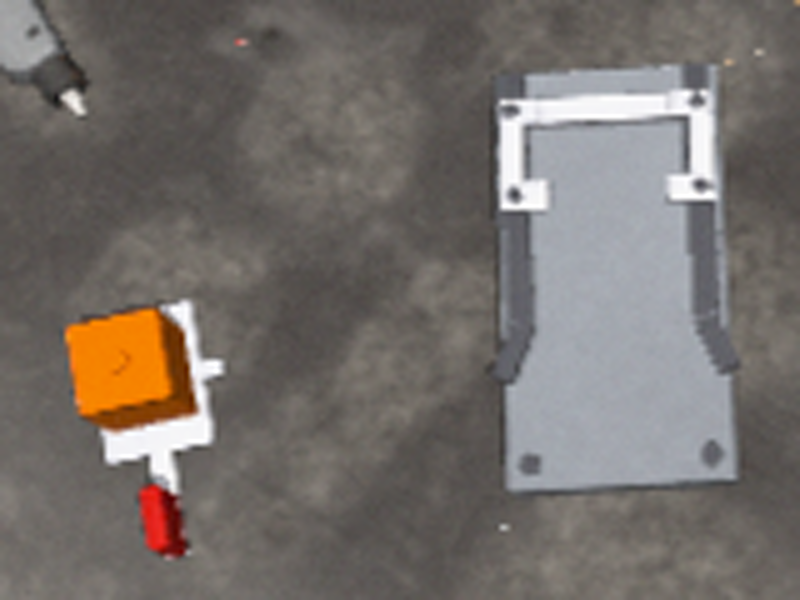

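View pics/scenec.png

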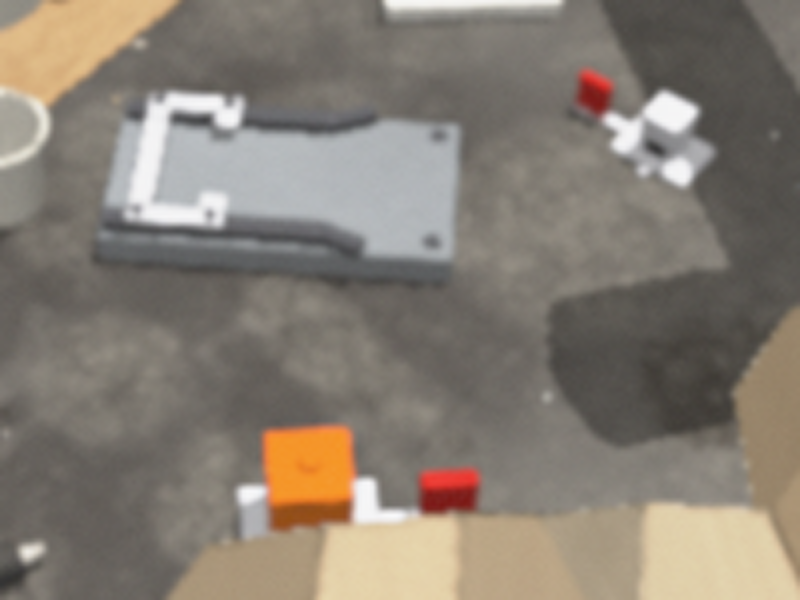

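Run:
```python
from h import *
a=cv2.imread('pics/top0.png')
cv2.imwrite('pics/topr.png',cv2.resize(a[190:480,0:300],None,fx=2.05,fy=2.05,interpolation=cv2.INTER_CUBIC))
b=cv2.imread('pics/scene0.png')
cv2.imwrite('pics/scener.png',cv2.resize(b[210:480,240:640],None,fx=2,fy=2,interpolation=cv2.INTER_CUBIC))
```

```text
(no output)
```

View pics/topr.png

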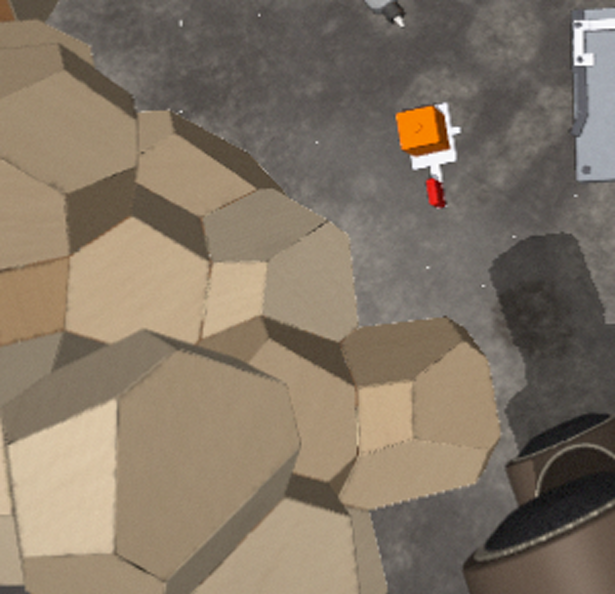

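View pics/scener.png

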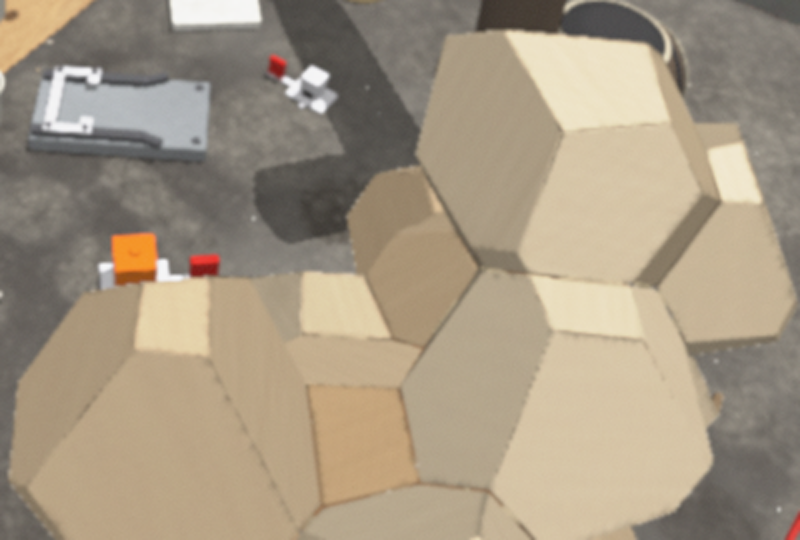

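Run:
```python
from h import *
def t(p): return (p[0]/2.05,190+p[1]/2.05)
def s(p): return (240+p[0]/2,210+p[1]/2)
def tri(ps,pt):
    o1,q1=ray('scene',[s(ps)],1.0)[0],ray('scene',[s(ps)],0)[0]; o2,q2=ray('top',[t(pt)],1.0)[0],ray('top',[t(pt)],0)[0]
    d1,d2=q1-o1,q2-o2
    x=np.linalg.lstsq(np.c_[d1,-d2],o2-o1,rcond=None)[0]
    a,b=o1+d1*x[0],o2+d2*x[1]; print(np.round((a+b)/2,3),'gap',np.round(np.linalg.norm(a-b),3))
for p in [((510,30),(118,400)),((640,40),(115,553)),((668,120),(25,553)),((565,130),(8,440)),((385,335),(205,330)),((300,330),(210,262)),((300,275),(265,262)),((425,180),(412,382))]: tri(*p)
# jig
f=lambda pts,z: ray('top',[(180+x/5,180+y/5) for x,y in pts],z)
c=f([(508,490),(735,478),(718,65),(498,72)],.025); print(np.round(c,4))
fr=(c[0]+c[1])/2; bk=(c[2]+c[3])/2; d=bk-fr; print('len',np.linalg.norm(d),'yaw',np.degrees(np.arctan2(d[1],d[0])),'mid',fr+d*130/231)
print('screws etc stop face',np.round(f([(527,127),(685,117)],.040),4), 'lip front',np.round(f([(525,210),(690,200)],.040),4))
# shell top, flange
sc=f([(65,325),(157,308),(172,400),(82,417)],.068); print('shelltop',np.round(sc,4),sc.mean(0))
for i in range(4): 
    e=sc[(i+1)%4]-sc[i]; print(np.linalg.norm(e),np.degrees(np.arctan2(e[1],e[0])))
print('flange',np.round(f([(190,300),(213,440),(107,462),(222,368)],.006),4),'tabtop',np.round(f([(140,487),(163,485),(173,547),(150,553)],.046),4))
```

```text
[0.246 0.348 0.516] gap 0.002
[0.145 0.341 0.511] gap 0.005
[0.142 0.412 0.502] gap 0.0
[0.219 0.432 0.505] gap 0.003
[0.291 0.43  0.223] gap 0.002
[0.363 0.432 0.22 ] gap 0.002
[0.362 0.374 0.219] gap 0.004
[0.232 0.222 0.189] gap 0.0
[[ 0.4636  0.0637  0.025 ]
 [ 0.4668 -0.0557  0.025 ]
 [ 0.6939 -0.0518  0.025 ]
 [ 0.6932  0.0684  0.025 ]]
len 0.22835834695733606 yaw 1.0831207481124312 mid [0.59369103 0.00642074 0.025     ]
screws etc stop face [[ 0.6572  0.0513  0.04  ]
 [ 0.6604 -0.0337  0.04  ]] lip front [[ 0.6113  0.0526  0.04  ]
 [ 0.6144 -0.0354  0.04  ]]
shelltop [[0.5495 0.2871 0.068 ]
 [0.5572 0.2399 0.068 ]
 [0.5088 0.2309 0.068 ]
 [0.5013 0.2766 0.068 ]] [0.52918522 0.25860771 0.068     ]
0.047775057614472795 -80.73857803503057
0.049163382594977344 -169.4008670807374
0.046371561396756 99.40677524743647
0.04933364210170821 12.225902530699692
flange [[0.5743 0.2383 0.006 ]
 [0.4972 0.224  0.006 ]
 [0.4868 0.2805 0.006 ]
 [0.5363 0.22   0.006 ]] tabtop [[0.4675 0.2517 0.046 ]
 [0.4682 0.2399 0.046 ]
 [0.436  0.2338 0.046 ]
 [0.4332 0.2456 0.046 ]]
```

Request:
move_arm(offset=[[-58.9,-50.9,4.8],[-58.9,-50.9,4.8],[-58.9,-50.9,4.8],[-58.9,-50.9,4.8],[-58.9,-50.9,4.8],[-58.9,-50.9,4.8],[-58.9,-50.9,4.8],[-58.9,-50.9,4.8],[-58.9,-50.9,4.8],[-58.9,-50.9,4.8],[-58.9,-50.9,4.8],[-58.9,-50.9,4.8],[-58.9,-50.9,4.8],[-58.9,-50.9,4.8],[-58.9,-50.9,4.8],[-58.9,-50.9,4.8],[-58.9,-50.9,4.8],[-58.9,-50.9,4.8],[-58.9,-50.9,4.8],[-58.9,-50.9,4.8]], roll=[-7,-14,-21,-28,-35,-42,-49,-56,-63,-70,-77,-84,-91,-98,-105,-112,-119,-126,-133,-140], hand=[1,1,1,1,1,1,1,1,1,1,1,1,1,1,1,1,1,1,1,1])

```text
clock: 2.47
tcp_pos: [0.4533, 0.2475, 0.199]
orientation: [[0.314, 0.949, -0.0], [0.949, -0.314, 0.001], [0.001, -0.001, -1.0]]
contact_force: [-1.2, 0.4, -0.5]
opening: 0.999
```

Request:
move_arm(offset=[[0,0,0],[0,0,0],[0,0,0],[0,0,0],[0,0,0],[0,0,0]], roll=[-7,-14,-21,-28,-29,-29], hand=[1,1,1,1,1,1])

```text
clock: 2.97
tcp_pos: [0.452, 0.2428, 0.2003]
orientation: [[-0.173, 0.985, 0.0], [0.985, 0.173, 0.0], [0.0, 0.0, -1.0]]
contact_force: [0.2, 1.2, 0.2]
opening: 1.002
```

Run:
```python
from h import *
s=st(); print(np.round(s['q'],1))
snap('wrist','w1')
for q in ['core_base','core_tab','shell_center']:
    for r in bot.tip_of(q,'wrist')[:2]: print(q,np.round(r['xyz'],4),round(r['confidence'],2))
```

```text
t 2.9667 tcp [0.452  0.2428 0.2003] F [0.2 1.2 0.2] open 1.0020765020070117
[[-0.173  0.985  0.   ]
 [ 0.985  0.173  0.   ]
 [ 0.     0.    -1.   ]]
[28.2  6.1 -9.5 74.4 -0.  18.3]
core_tab [0.4531 0.2441 0.0246] 0.82
core_tab [ 0.5932  0.0077 -0.0047] 0.67
shell_center [0.5309 0.2595 0.0374] 0.95
```

View pics/w1.png

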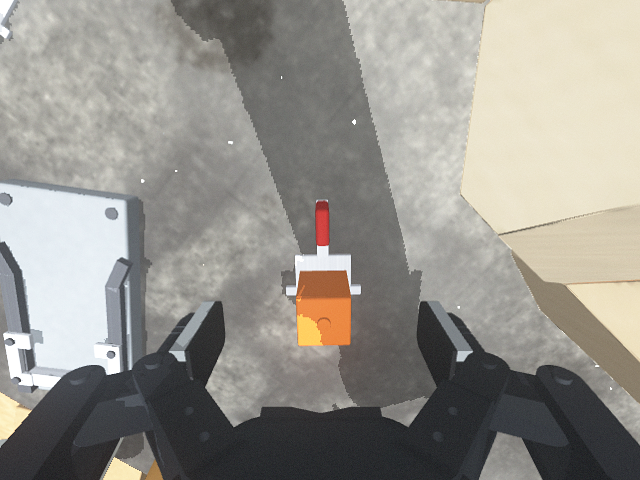

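Run:
```python
from h import *
a=cv2.imread('pics/w1.png')
cv2.imwrite('pics/w1c.png',cv2.resize(a[190:355,265:385],None,fx=5,fy=5,interpolation=cv2.INTER_CUBIC)[:,:])
b=cv2.imread('pics/w1c.png'); cv2.imwrite('pics/w1c.png',b[:600])
```

```text
(no output)
```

View pics/w1c.png

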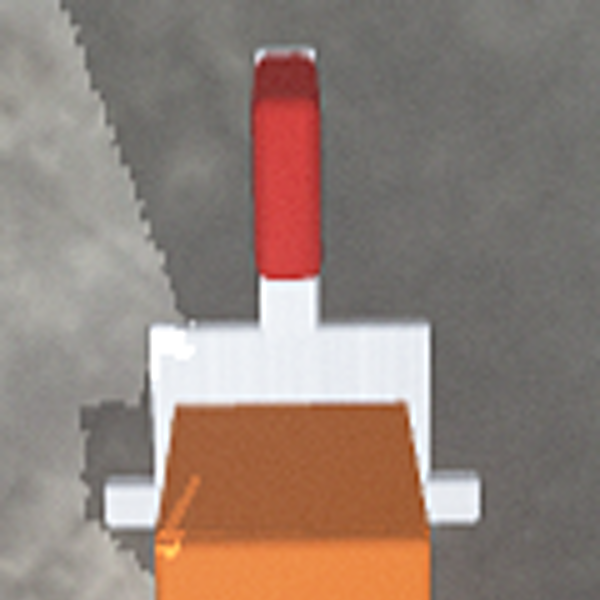

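Run:
```python
from h import *
s=bot.observe(); R=np.array(s['orientation']); p=np.array(s['tcp_pos'])
f=lambda pts,z: (ray('wrist',[(265+x/5,190+y/5) for x,y in pts],z)-p)@R
t=f([(252,98),(320,98),(257,277),(322,277)],.046); print(np.round(t*1000,1),np.round(t.mean(0)*1000,1))
print(np.round(f([(150,325),(432,322),(104,475),(480,473),(105,527),(480,523)],.006)*1000,1))
```

```text
[[ -3.4 -14.6 154.3]
 [  8.2 -14.6 154.3]
 [ -2.7  17.6 154.3]
 [  8.8  17.6 154.3]] [  2.7   1.5 154.3]
[[-25.   41.8 194.3]
 [ 32.4  41.1 194.3]
 [-35.4  75.4 194.3]
 [ 43.4  74.9 194.3]
 [-35.6  87.5 194.3]
 [ 43.9  86.5 194.3]]
```

Request:
move_arm(offset=[[0.3,0.1,2],[0.3,0.1,5],[0.3,0.1,8],[0.3,0.1,11],[0.3,0.1,13.5],[0.3,0.1,15],[0.3,0.1,16],[0.3,0.1,16.7],[0.3,0.1,17],[0.3,0.1,17],[0.3,0.1,17]], roll=[0,0,0,0,0,0,0,0,0,0,0], hand=[0.5,0.5,0.5,0.5,0.5,0.5,0.5,0.5,0.5,0.5,0.5])

```text
clock: 4.08
tcp_pos: [0.453, 0.2462, 0.0312]
orientation: [[-0.175, 0.985, 0.001], [0.985, 0.175, 0.001], [0.0, 0.001, -1.0]]
contact_force: [1.2, 0.8, 1.4]
opening: 0.498
```

Run:
```python
from h import *
st(); snap('wrist','w2')
```

```text
t 4.0833 tcp [0.453  0.2462 0.0312] F [1.2 0.8 1.4] open 0.49753166229069895
[[-0.175  0.985  0.001]
 [ 0.985  0.175  0.001]
 [ 0.     0.001 -1.   ]]
```

View pics/w2.png

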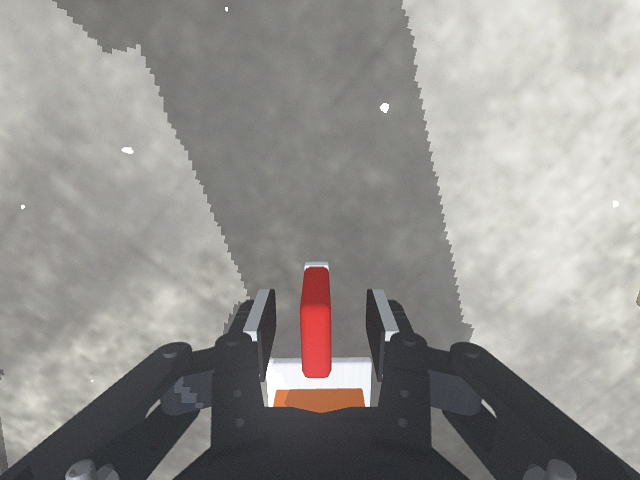

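Request:
move_arm(offset=[[0,0,0],[0,0,0],[0,0,0],[0,0,0],[0,0,0],[0,0,0],[0,0,0],[0,0,0]], roll=[0,0,0,0,0,0,0,0], hand=[0.3,0.2,0,0,0,0,0,0])

```text
clock: 4.8
tcp_pos: [0.4529, 0.246, 0.0311]
orientation: [[-0.175, 0.985, 0.001], [0.985, 0.175, 0.0], [0.0, 0.001, -1.0]]
contact_force: [-1.0, -1.3, 5.5]
opening: 0.131
```

Request:
move_arm(offset=[[0,0,-0.3],[0,0,-0.8],[0,0,-1.6],[0,0,-2.5],[0,0,-3.5],[0,0,-4.5],[0,0,-5.5],[0,0,-6.3],[0,0,-7],[0,0,-7]], roll=[0,0,0,0,0,0,0,0,0,0], hand=[0,0,0,0,0,0,0,0,0,0])

```text
clock: 5.63
tcp_pos: [0.4533, 0.2464, 0.1022]
orientation: [[-0.175, 0.985, 0.002], [0.985, 0.175, 0.001], [0.001, 0.003, -1.0]]
contact_force: [0.8, -1.3, -3.9]
opening: 0.132
```

Run:
```python
from h import *
st(); snap('wrist','w3'); a=snap('scene','s3')
cv2.imwrite('pics/s3c.png',cv2.resize(a[220:370,230:430,::-1],None,fx=4,fy=4,interpolation=cv2.INTER_CUBIC))
```

```text
t 5.6333 tcp [0.4533 0.2464 0.1022] F [ 0.8 -1.3 -3.9] open 0.1321025069165048
[[-0.175  0.985  0.002]
 [ 0.985  0.175  0.001]
 [ 0.001  0.003 -1.   ]]
```

View pics/w3.png

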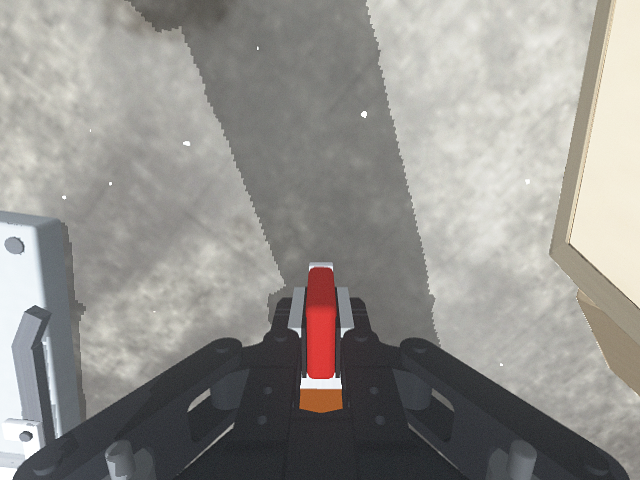

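View pics/s3c.png

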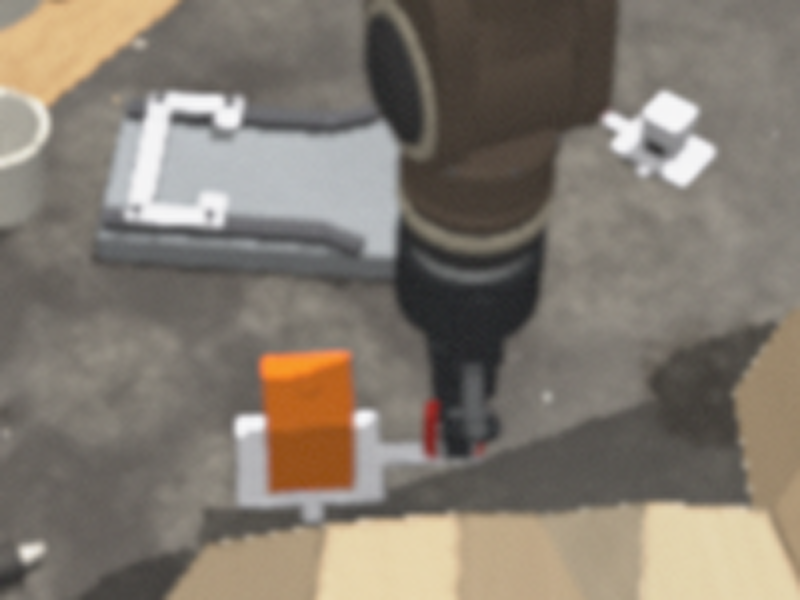

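Request:
move_arm(offset=[[-0.5,-0.1,0],[-1.5,-0.3,0],[-3,-0.6,0],[-5,-1,0],[-7,-1.4,0],[-9,-1.8,0],[-11,-2.2,0],[-13,-2.6,0],[-15,-3,0],[-17,-3.4,0],[-19,-3.7,0],[-20.8,-4,0],[-22.2,-4.2,0],[-23.1,-4.3,0],[-23.6,-4.3,0],[-23.8,-4.3,0],[-23.8,-4.3,0],[-23.8,-4.3,0]], roll=[0,0,0.5,1,2,3,4,5,6,7,8,9,9,9,9,9,9,9], hand=[0,0,0,0,0,0,0,0,0,0,0,0,0,0,0,0,0,0])

```text
clock: 7.23
tcp_pos: [0.4517, 0.0044, 0.1002]
orientation: [[-0.019, 1.0, -0.0], [1.0, 0.019, 0.0], [0.0, -0.0, -1.0]]
contact_force: [0.5, -0.3, -3.6]
opening: 0.133
```

Run:
```python
from h import *
st(); a=snap('wrist','w4'); b=snap('top','t4')
cv2.imwrite('pics/t4c.png',cv2.resize(b[180:300,230:390,::-1],None,fx=5,fy=5,interpolation=cv2.INTER_CUBIC))
```

```text
t 7.2333 tcp [0.4517 0.0044 0.1002] F [ 0.5 -0.3 -3.6] open 0.1325626477385395
[[-0.019  1.    -0.   ]
 [ 1.     0.019  0.   ]
 [ 0.    -0.    -1.   ]]
```

View pics/w4.png

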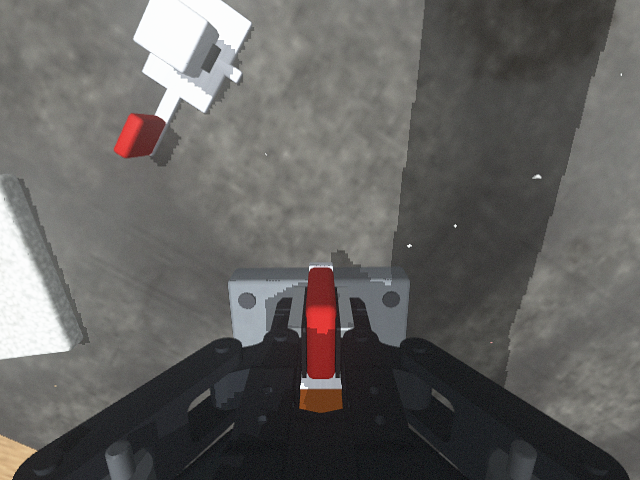

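View pics/t4c.png

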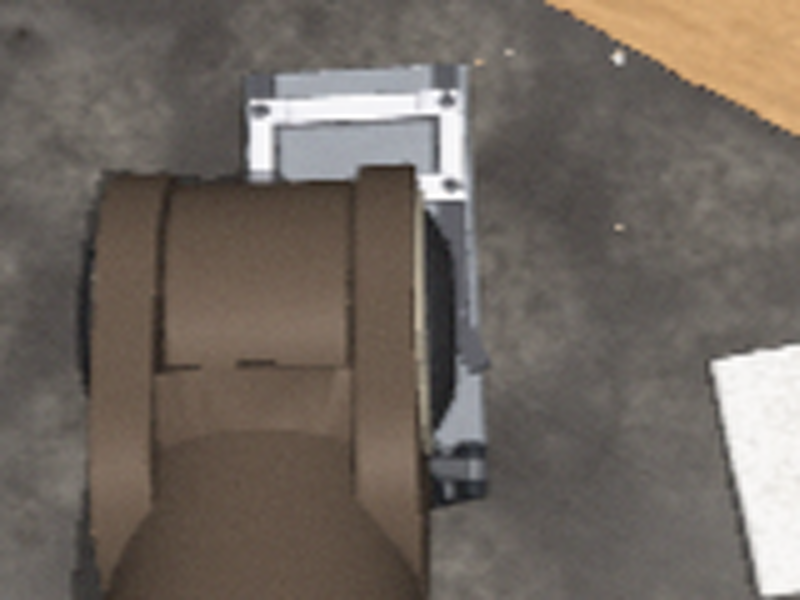

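Run:
```python
from h import *
a=cv2.imread('pics/w4.png'); cv2.imwrite('pics/w4c.png',cv2.resize(a[255:355,220:420],None,fx=4,fy=4,interpolation=cv2.INTER_CUBIC))
s=bot.observe(); R=np.array(s['orientation']); p=np.array(s['tcp_pos'])
f=lambda pts,z: (ray('wrist',pts,z)-p)@R
print(np.round(f([(230,283),(410,280),(246.5,300),(391,299)],.025)*1000,1))
```

```text
[[-58.5  16.4  75.2]
 [ 59.5  14.2  75.2]
 [-48.5  28.8  75.2]
 [ 48.   28.   75.2]]
```

View pics/w4c.png

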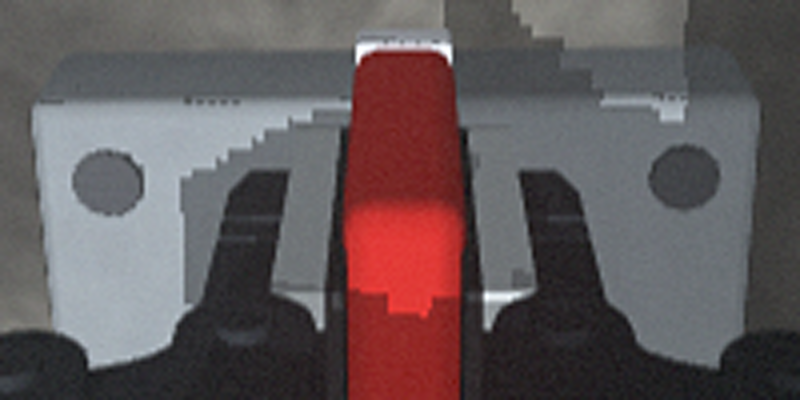

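Request:
move_arm(offset=[[0,0,0.5],[0,0,1.2],[0,0,2],[0,0,2.8],[0,0,3.4],[0,0,3.8],[0,0,4.1],[0,0,4.2],[0,0,4.3],[0,0,4.3],[0,0,4.3]], roll=[-0.4,-0.4,-0.4,-0.4,-0.4,-0.4,-0.4,-0.4,-0.4,-0.4,-0.4], hand=[0,0,0,0,0,0,0,0,0,0,0])

```text
clock: 8.25
tcp_pos: [0.4519, 0.004, 0.0576]
orientation: [[-0.026, 1.0, 0.001], [1.0, 0.026, -0.0], [-0.0, 0.001, -1.0]]
contact_force: [0.2, 0.2, -4.0]
opening: 0.129
```

Run:
```python
from h import *
st(); a=snap('wrist','w5'); b=snap('scene','s5')
cv2.imwrite('pics/s5c.png',cv2.resize(b[220:340,230:390,::-1],None,fx=5,fy=5,interpolation=cv2.INTER_CUBIC))
```

```text
t 8.25 tcp [0.4519 0.004  0.0576] F [ 0.2  0.2 -4. ] open 0.12924295425323754
[[-0.026  1.     0.001]
 [ 1.     0.026 -0.   ]
 [-0.     0.001 -1.   ]]
```

View pics/s5c.png

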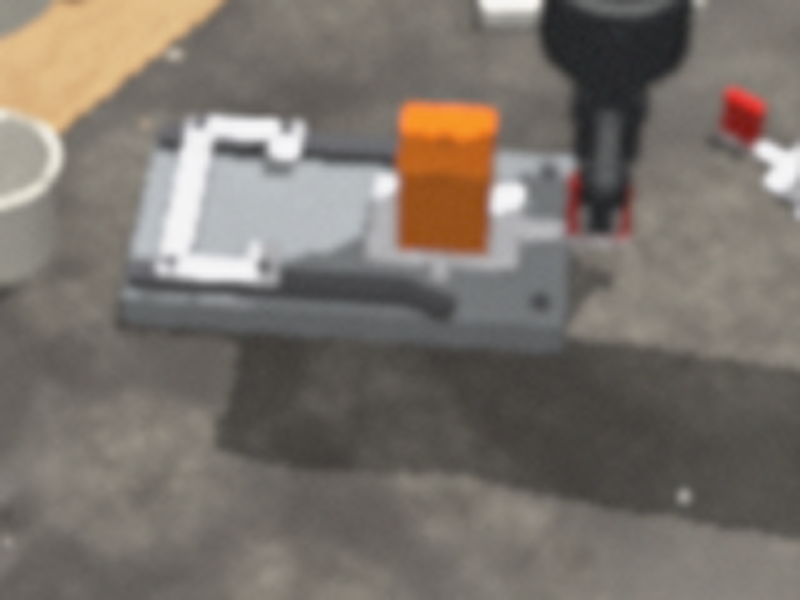

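View pics/w5.png

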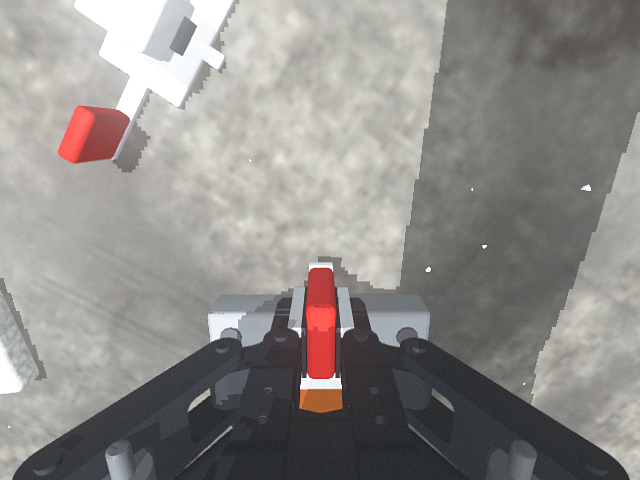

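Request:
move_arm(offset=[[0,0,0.1],[0,0,0.15],[0,0,0.15],[0,0,0.15]], roll=[0,0,0,0], hand=[0,0,0,0])

```text
clock: 8.68
tcp_pos: [0.4519, 0.004, 0.0561]
orientation: [[-0.026, 1.0, 0.001], [1.0, 0.026, -0.0], [-0.0, 0.001, -1.0]]
contact_force: [-0.5, -0.4, -0.8]
opening: 0.13
```

Request:
move_arm(offset=[[0,0.2,0],[0,0.5,0],[0,0.9,0],[0,1.3,0],[0,1.7,0],[0,2.1,0],[0,2.5,0],[0,2.9,0],[0,3.3,0],[0,3.7,0],[0,4,0],[0,4.2,0],[0,4.2,0]], roll=[0,0,0,0,0,0,0,0,0,0,0,0,0], hand=[0,0,0,0,0,0,0,0,0,0,0,0,0])

```text
clock: 9.77
tcp_pos: [0.4945, 0.0051, 0.0561]
orientation: [[-0.026, 1.0, 0.0], [1.0, 0.026, 0.0], [-0.0, 0.0, -1.0]]
contact_force: [-4.9, 0.1, 4.0]
opening: 0.131
```

Run:
```python
from h import *
st(); a=snap('wrist','w6'); b=snap('scene','s6')
cv2.imwrite('pics/s6c.png',cv2.resize(b[220:320,240:360,::-1],None,fx=6,fy=6,interpolation=cv2.INTER_CUBIC))
s=bot.observe(); R=np.array(s['orientation']); p=np.array(s['tcp_pos'])
```

```text
t 9.7667 tcp [0.4945 0.0051 0.0561] F [-4.9  0.1  4. ] open 0.13055824266100272
[[-0.026  1.     0.   ]
 [ 1.     0.026  0.   ]
 [-0.     0.    -1.   ]]
```

View pics/s6c.png

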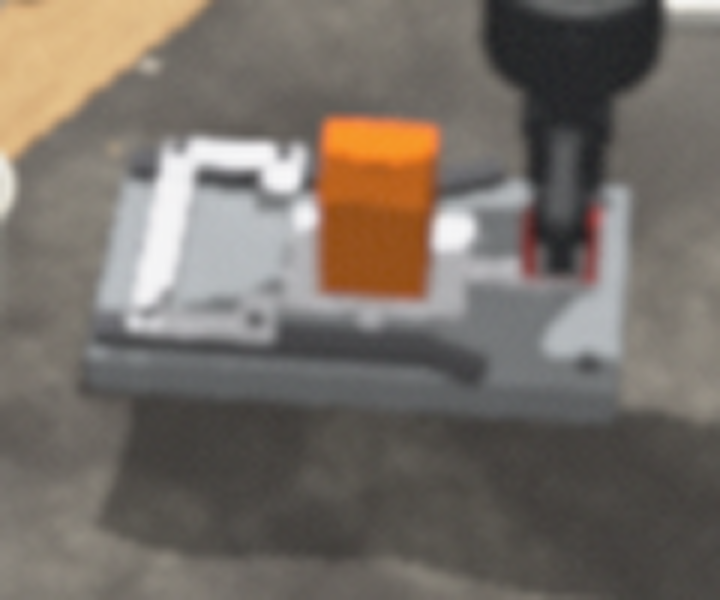

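View pics/w6.png

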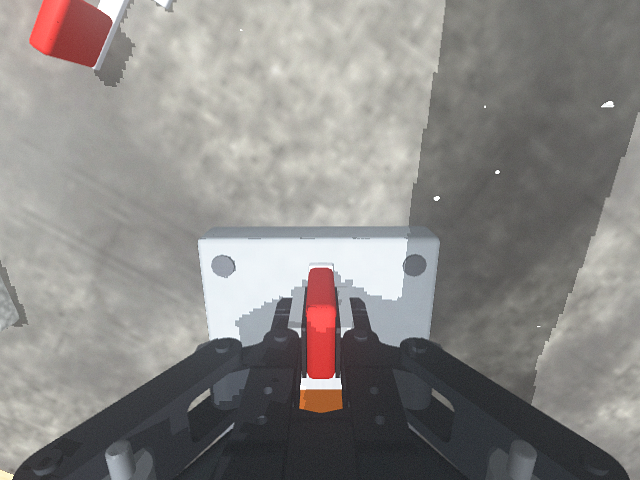

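Run:
```python
from h import *
a=cv2.imread('pics/w6.png'); cv2.imwrite('pics/w6c.png',cv2.resize(a[220:320,190:450],None,fx=3,fy=3,interpolation=cv2.INTER_CUBIC))
s=bot.observe(); R=np.array(s['orientation']); p=np.array(s['tcp_pos'])
f=lambda pts,z: (ray('wrist',pts,z)-p)@R
print(np.round(f([(198.5,238.5),(439,237.5),(223,265.5),(414.3,265)],.025)*1000,1))
print(np.round(f([(310,270),(332.5,270)],.071)*1000,1))
```

```text
[[-58.9 -28.5  31.1]
 [ 58.9 -29.1  31.1]
 [-48.1 -14.3  31.1]
 [ 48.1 -14.6  31.1]]
[[ -2.8 -31.6 -14.9]
 [  5.2 -31.6 -14.9]]
```

View pics/w6c.png

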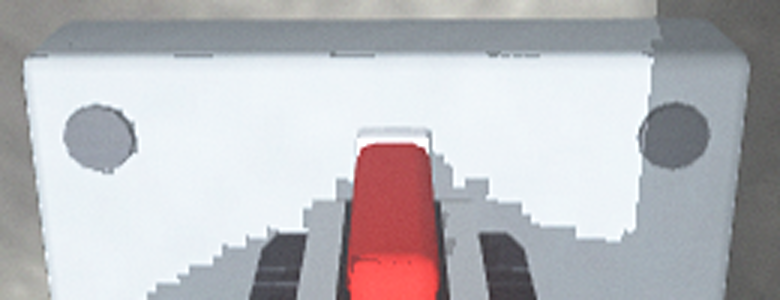

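Request:
move_arm(offset=[[-0.05,0.2,-0.04],[-0.05,0.5,-0.04],[-0.05,0.9,-0.04],[-0.05,1.3,-0.04],[-0.05,1.7,-0.04],[-0.05,2.1,-0.04],[-0.05,2.4,-0.04],[-0.05,2.7,-0.04],[-0.05,3,-0.04],[-0.05,3.3,-0.04],[-0.05,3.5,-0.04],[-0.05,3.6,-0.04],[-0.05,3.6,-0.04]], roll=[0,0,0,0,0,0,0,0,0,0,0,0,0], hand=[0,0,0,0,0,0,0,0,0,0,0,0,0])

```text
clock: 10.95
tcp_pos: [0.5301, 0.0055, 0.0561]
orientation: [[-0.026, 1.0, 0.0], [1.0, 0.026, 0.0], [-0.0, 0.0, -1.0]]
contact_force: [0.6, 0.5, -1.4]
opening: 0.132
```

Run:
```python
from h import *
st(); b=snap('scene','s7')
cv2.imwrite('pics/s7c.png',cv2.resize(b[220:320,240:360,::-1],None,fx=6,fy=6,interpolation=cv2.INTER_CUBIC))
b=snap('top','t7')
cv2.imwrite('pics/t7c.png',cv2.resize(b[180:280,240:360,::-1],None,fx=6,fy=6,interpolation=cv2.INTER_CUBIC))
```

```text
t 10.95 tcp [0.5301 0.0055 0.0561] F [ 0.6  0.5 -1.4] open 0.13179020282257212
[[-0.026  1.     0.   ]
 [ 1.     0.026  0.   ]
 [-0.     0.    -1.   ]]
```

View pics/s7c.png

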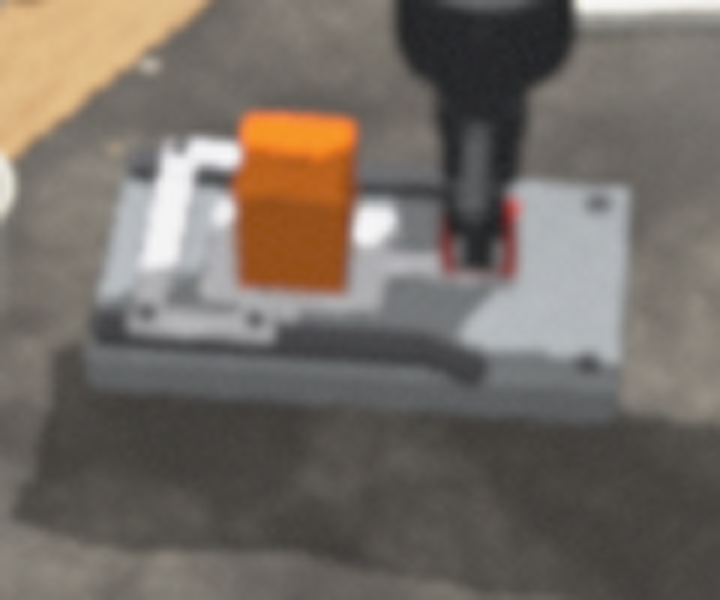

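View pics/t7c.png

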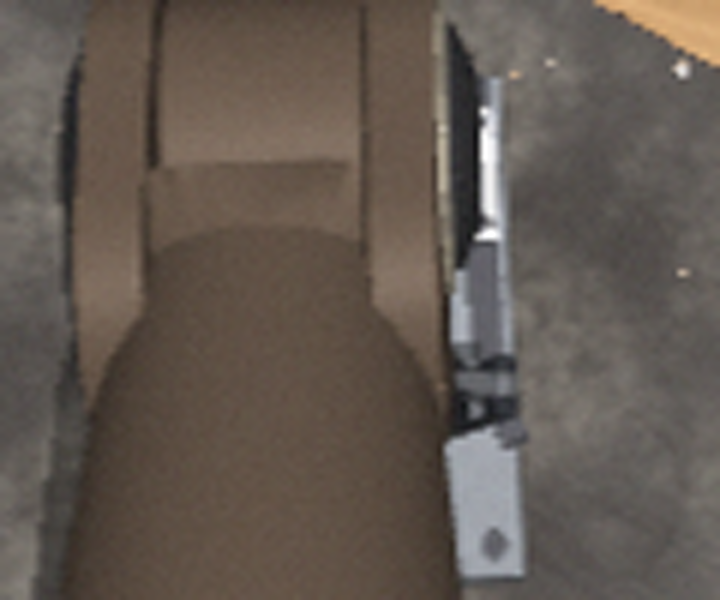

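Request:
move_arm(offset=[[0,0.1,0],[0,0.2,0],[0,0.3,0],[0,0.4,0],[0,0.5,0],[0,0.6,0],[0,0.7,0],[0,0.7,0]], roll=[0,0,0,0,0,0,0,0], hand=[0,0,0,0,0,0,0,0])

```text
clock: 11.72
tcp_pos: [0.537, 0.0057, 0.0562]
orientation: [[-0.026, 1.0, 0.0], [1.0, 0.026, -0.0], [-0.0, 0.0, -1.0]]
contact_force: [-1.3, 0.7, -1.3]
opening: 0.127
```

Request:
move_arm(offset=[[0,0.05,0],[0,0.1,0],[0,0.15,0],[0,0.2,0],[0,0.2,0]], roll=[0,0,0,0,0], hand=[0,0,0,0,0])

```text
clock: 12.13
tcp_pos: [0.5388, 0.0057, 0.0562]
orientation: [[-0.026, 1.0, 0.0], [1.0, 0.026, -0.0], [-0.0, 0.0, -1.0]]
contact_force: [-1.1, -0.4, -0.6]
opening: 0.134
```

Request:
move_arm(offset=[[0,0.05,0],[0,0.1,0],[0,0.1,0]], roll=[0,0,0], hand=[0,0,0])

```text
clock: 12.38
tcp_pos: [0.5398, 0.0058, 0.0562]
orientation: [[-0.026, 1.0, 0.0], [1.0, 0.026, 0.0], [0.0, 0.0, -1.0]]
contact_force: [-1.8, 0.4, -1.4]
opening: 0.131
```

Run:
```python
from h import *
st(); b=snap('scene','s8')
cv2.imwrite('pics/s8c.png',cv2.resize(b[235:295,245:325,::-1],None,fx=10,fy=10,interpolation=cv2.INTER_CUBIC))
```

```text
t 12.3833 tcp [0.5398 0.0058 0.0562] F [-1.8  0.4 -1.4] open 0.13097329657413814
[[-0.026  1.     0.   ]
 [ 1.     0.026  0.   ]
 [ 0.     0.    -1.   ]]
```

View pics/s8c.png

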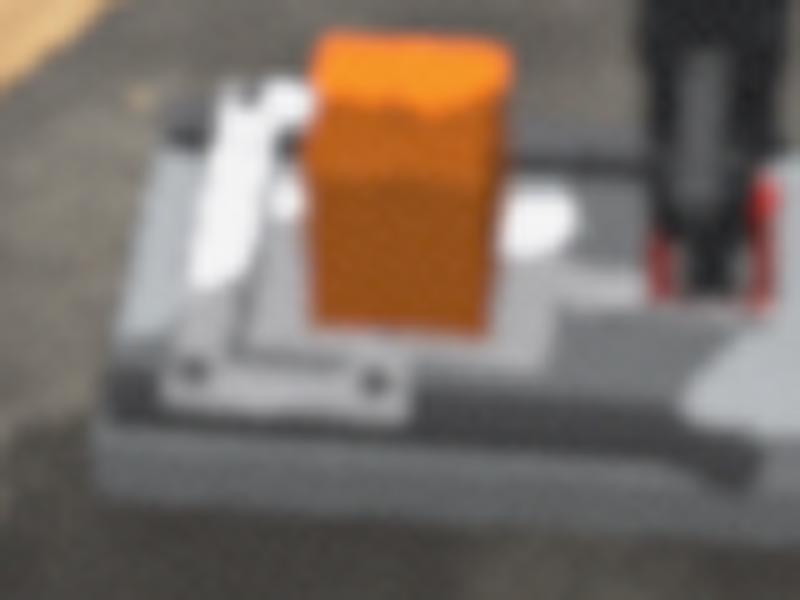

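Request:
move_arm(offset=[[0,0.05,0],[0,0.1,0],[0,0.15,0],[0,0.15,0]], roll=[0,0,0,0], hand=[0,0,0,0])

```text
clock: 12.77
tcp_pos: [0.5413, 0.0058, 0.0562]
orientation: [[-0.026, 1.0, 0.0], [1.0, 0.026, -0.0], [-0.0, 0.0, -1.0]]
contact_force: [-1.7, 0.5, -1.2]
opening: 0.129
```

Request:
move_arm(offset=[[0,0.05,0],[0,0.1,0],[0,0.1,0]], roll=[0,0,0], hand=[0,0,0])

```text
clock: 13.02
tcp_pos: [0.5422, 0.0058, 0.0562]
orientation: [[-0.026, 1.0, -0.0], [1.0, 0.026, -0.0], [-0.0, -0.0, -1.0]]
contact_force: [-2.7, -1.1, -0.3]
opening: 0.131
```

Request:
move_arm(offset=[[0,0.05,0],[0,0.1,0],[0,0.1,0]], roll=[0,0,0], hand=[0,0,0])

```text
clock: 13.27
tcp_pos: [0.5422, 0.0058, 0.0561]
orientation: [[-0.026, 1.0, -0.002], [1.0, 0.026, -0.0], [-0.0, -0.002, -1.0]]
contact_force: [-6.2, 0.0, 2.0]
opening: 0.13
```

Request:
move_arm(offset=[[0,-0.05,0],[0,-0.05,0],[0,-0.05,0],[0,-0.05,0],[0,-0.05,0],[0,-0.05,0],[0,-0.05,0]], roll=[0,0,0,0,0,0,0], hand=[0,0.2,0.4,0.5,0.5,0.5,0.5])

```text
clock: 13.85
tcp_pos: [0.5429, 0.0059, 0.0563]
orientation: [[-0.026, 1.0, 0.0], [1.0, 0.026, 0.0], [0.0, 0.0, -1.0]]
contact_force: [0.3, 0.3, -0.5]
opening: 0.5
```

Run:
```python
from h import *
st(); snap('wrist','w9')
```

```text
t 13.85 tcp [0.5429 0.0059 0.0563] F [ 0.3  0.3 -0.5] open 0.5002041979274678
[[-0.026  1.     0.   ]
 [ 1.     0.026  0.   ]
 [ 0.     0.    -1.   ]]
```

View pics/w9.png

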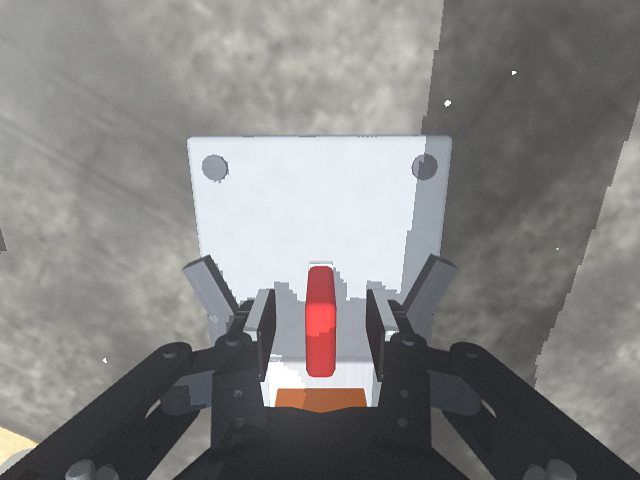

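Request:
move_arm(offset=[[0,0,-0.5],[0,0,-1.5],[0,0,-3],[0,0,-6],[0,0,-9],[0,0,-12],[0,0,-14],[0,0,-14.4],[0,0,-14.4],[0,0,-14.4]], roll=[0,0,0,0,0,0,0,0,0,0], hand=[0.5,0.5,0.5,0.5,0.6,0.8,1,1,1,1])

```text
clock: 14.73
tcp_pos: [0.5425, 0.0059, 0.2]
orientation: [[-0.026, 1.0, 0.0], [1.0, 0.026, 0.0], [0.0, 0.0, -1.0]]
contact_force: [-0.2, -0.7, -1.1]
opening: 1.001
```

Run:
```python
from h import *
st(); a=snap('wrist','w10')
cv2.imwrite('pics/w10c.png',cv2.resize(a[200:360,215:425,::-1],None,fx=3.75,fy=3.75,interpolation=cv2.INTER_CUBIC))
for q in ['core_tab','shell_center']:
    for r in bot.tip_of(q,'wrist')[:2]: print(q,np.round(r['xyz'],4),round(r['confidence'],2))
```

```text
t 14.7333 tcp [0.5425 0.0059 0.2   ] F [-0.2 -0.7 -1.1] open 1.000579524960332
[[-0.026  1.     0.   ]
 [ 1.     0.026  0.   ]
 [ 0.     0.    -1.   ]]
core_tab [0.541  0.0084 0.0503] 0.82
core_tab [ 0.379  -0.1008  0.0157] 0.77
shell_center [0.6225 0.0072 0.0591] 0.71
```

View pics/w10c.png

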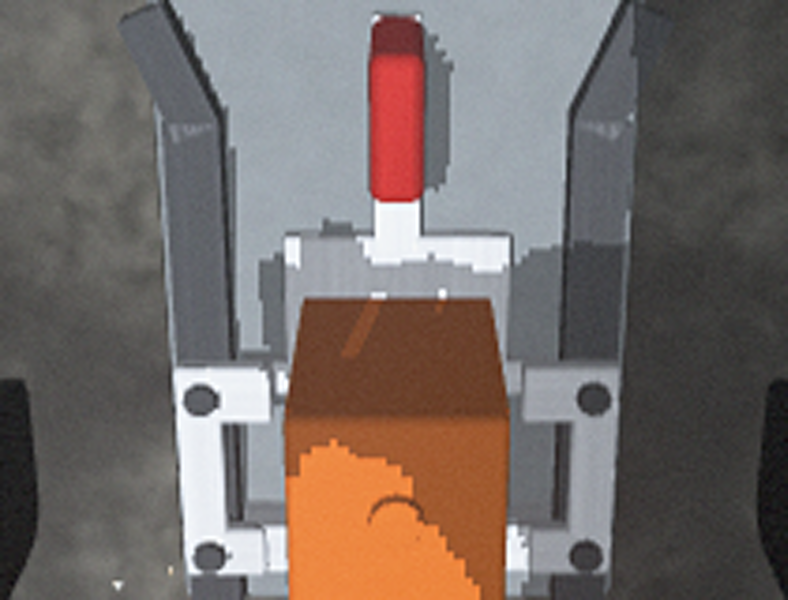

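Request:
move_arm(offset=[[0,3,0],[0,6,0],[0,8,0],[0,8,0],[0,8,2],[0,8,5],[0,8,8],[0,8,10.5],[0,8,12.2],[0,8,13],[0,8,13.2],[0,8,13.2],[0,8,13.2]], roll=[0,0,0,0,0,0,0,0,0,0,0,0,0], hand=[1,1,1,1,1,1,1,1,1,1,1,1,1])

```text
clock: 15.97
tcp_pos: [0.6232, 0.0079, 0.0694]
orientation: [[-0.026, 1.0, 0.001], [1.0, 0.026, 0.0], [0.0, 0.001, -1.0]]
contact_force: [0.6, 0.3, -0.3]
opening: 0.998
```

Run:
```python
from h import *
st(); snap('wrist','w11')
```

```text
t 15.9667 tcp [0.6232 0.0079 0.0694] F [ 0.6  0.3 -0.3] open 0.9978387088241474
[[-0.026  1.     0.001]
 [ 1.     0.026  0.   ]
 [ 0.     0.001 -1.   ]]
```

View pics/w11.png

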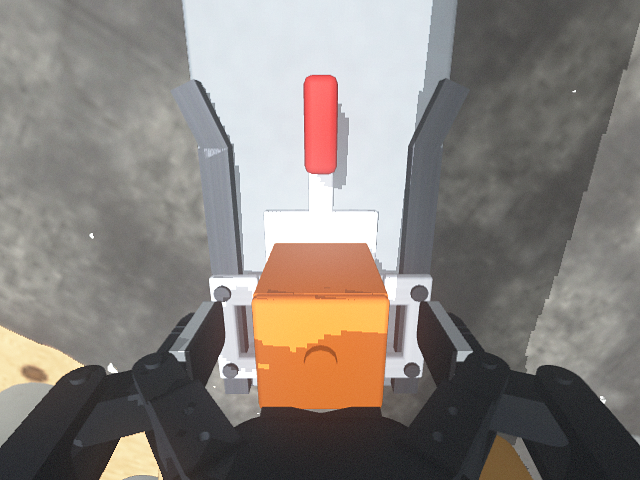

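Shell (255–388 px) is centred between the pads; ears are under the lips. Close on it.

Request:
move_arm(offset=[[0,0,0],[0,0,0],[0,0,0],[0,0,0],[0,0,0],[0,0,0],[0,0,0],[0,0,0]], roll=[0,0,0,0,0,0,0,0], hand=[0.8,0.7,0.6,0.4,0.2,0.2,0.2,0.2])

```text
clock: 16.68
tcp_pos: [0.623, 0.0079, 0.069]
orientation: [[-0.026, 1.0, 0.001], [1.0, 0.026, -0.0], [-0.0, 0.001, -1.0]]
contact_force: [-1.8, 0.1, 5.1]
opening: 0.554
```

Request:
move_arm(offset=[[0,0,-0.1],[0,0,-0.2],[0,0,-0.3],[0,0,-0.4],[0,0,-0.5],[0,0,-0.6],[0,0,-0.7],[0,0,-0.8],[0,0,-0.9],[0,0,-1],[0,0,-1]], roll=[0,0,0,0,0,0,0,0,0,0,0], hand=[0.2,0.2,0.2,0.2,0.2,0.2,0.2,0.2,0.2,0.2,0.2])

```text
clock: 17.6
tcp_pos: [0.6219, 0.0079, 0.0778]
orientation: [[-0.026, 1.0, -0.002], [1.0, 0.026, -0.0], [0.0, -0.002, -1.0]]
contact_force: [-0.7, 0.6, -12.4]
opening: 0.555
```

Run:
```python
from h import *
st(); b=snap('scene','s12')
cv2.imwrite('pics/s12c.png',cv2.resize(b[215:295,240:340,::-1],None,fx=8,fy=7.5,interpolation=cv2.INTER_CUBIC))
snap('wrist','w12')
```

```text
t 17.6 tcp [0.6219 0.0079 0.0778] F [ -0.7   0.6 -12.4] open 0.5550092559968329
[[-0.026  1.    -0.002]
 [ 1.     0.026 -0.   ]
 [ 0.    -0.002 -1.   ]]
```

View pics/s12c.png

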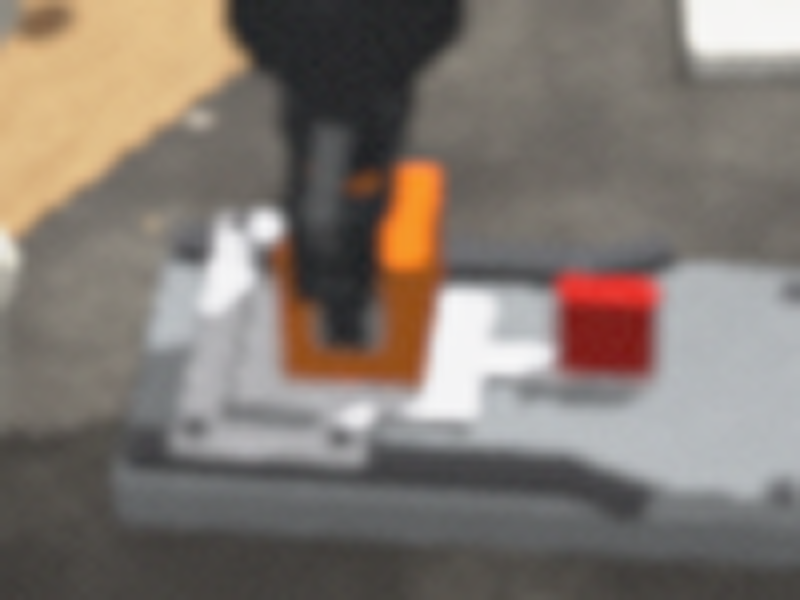

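View pics/w12.png

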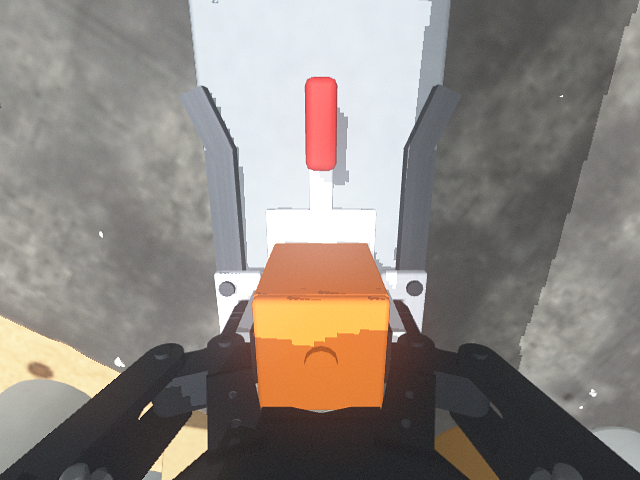

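Request:
move_arm(offset=[[0,0,-0.1],[0,0,-0.2],[0,0,-0.3],[0,0,-0.4],[0,0,-0.5],[0,0,-0.6],[0,0,-0.7],[0,0,-0.8],[0,0,-0.9],[0,0,-1],[0,0,-1.1],[0,0,-1.3],[0,0,-1.5],[0,0,-1.5]], roll=[0,0,0,0,0,0,0,0,0,0,0,0,0,0], hand=[0.2,0.2,0.2,0.2,0.2,0.2,0.2,0.2,0.2,0.2,0.2,0.2,0.2,0.2])

```text
clock: 18.87
tcp_pos: [0.6239, 0.0079, 0.0954]
orientation: [[-0.026, 1.0, 0.004], [1.0, 0.026, 0.0], [-0.0, 0.004, -1.0]]
contact_force: [-0.1, -0.2, -0.6]
opening: 0.558
```

Run:
```python
from h import *
st(); b=snap('scene','s13')
cv2.imwrite('pics/s13c.png',cv2.resize(b[215:295,240:340,::-1],None,fx=8,fy=7.5,interpolation=cv2.INTER_CUBIC))
```

```text
t 18.8667 tcp [0.6239 0.0079 0.0954] F [-0.1 -0.2 -0.6] open 0.5583765818291131
[[-0.026  1.     0.004]
 [ 1.     0.026  0.   ]
 [-0.     0.004 -1.   ]]
```

View pics/s13c.png

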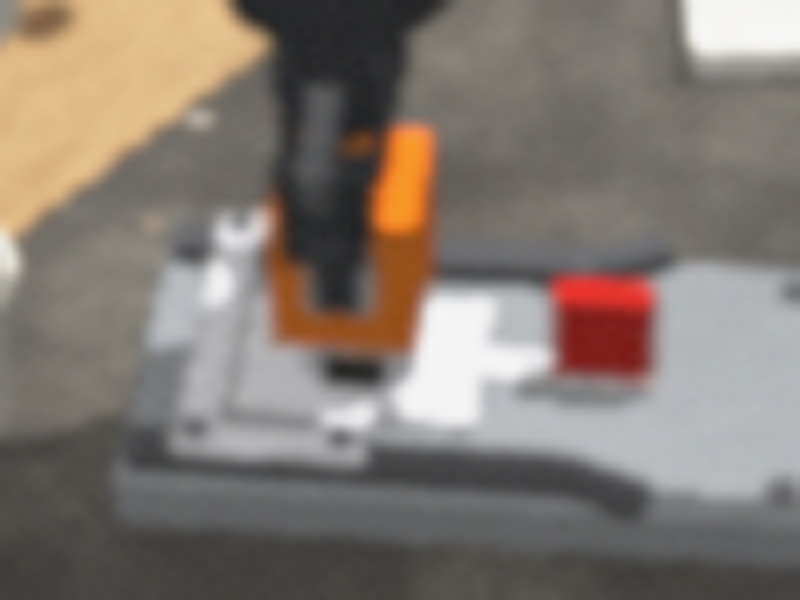

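Request:
move_arm(offset=[[0,0,-0.3],[0,0,-0.8],[0,0,-1.5],[0,0,-2.3],[0,0,-3.2],[0,0,-4.2],[0,0,-5.2],[0,0,-6.2],[0,0,-7],[0,0,-7.4],[0,0,-7.5],[0,0,-7.5]], roll=[0,0,0,0,0,0,0,0,0,0,0,0], hand=[0.2,0.2,0.2,0.2,0.2,0.2,0.2,0.2,0.2,0.2,0.2,0.2])

```text
clock: 19.92
tcp_pos: [0.6228, 0.0079, 0.1684]
orientation: [[-0.026, 1.0, 0.0], [1.0, 0.026, 0.0], [-0.0, 0.0, -1.0]]
contact_force: [-0.5, 0.5, -1.4]
opening: 0.554
```

Run:
```python
from h import *
st(); b=snap('scene','s14')
cv2.imwrite('pics/s14c.png',cv2.resize(b[165:295,220:380,::-1],None,fx=5,fy=4.6,interpolation=cv2.INTER_CUBIC))
# slab corners from top0
a=cv2.imread('pics/top0.png')
cv2.imwrite('pics/slab.png',cv2.resize(a[220:310,360:470],None,fx=6,fy=6,interpolation=cv2.INTER_CUBIC))
```

```text
t 19.9167 tcp [0.6228 0.0079 0.1684] F [-0.5  0.5 -1.4] open 0.5537444186181208
[[-0.026  1.     0.   ]
 [ 1.     0.026  0.   ]
 [-0.     0.    -1.   ]]
```

View pics/s14c.png

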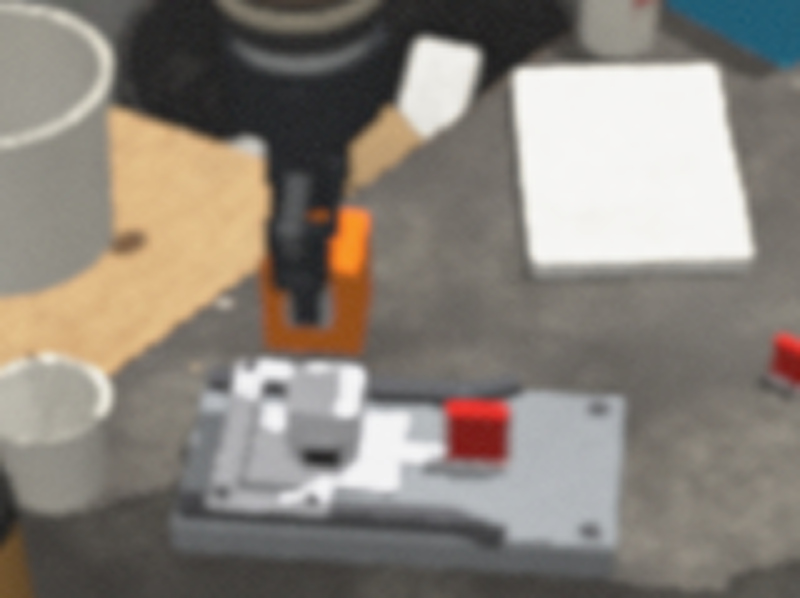

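View pics/slab.png

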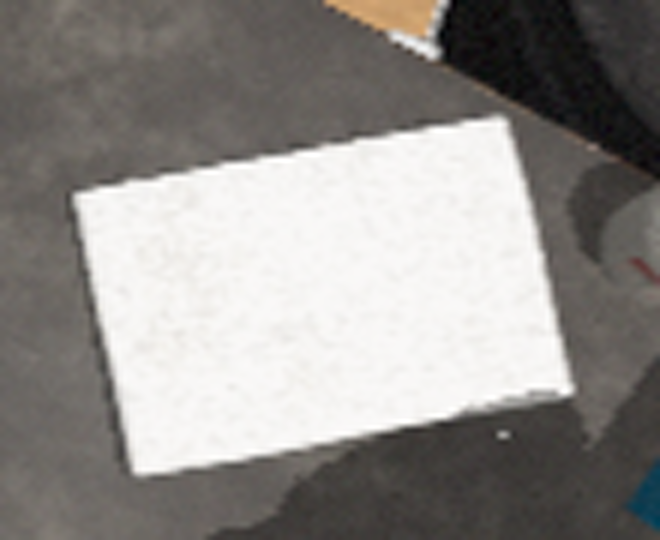

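Run:
```python
from h import *
c=ray('top',[(360+x/6,220+y/6) for x,y in [(75,193),(505,118),(573,393),(135,472)]],.018); print(np.round(c,4),c.mean(0))
s=bot.observe(); R=np.array(s['orientation']); p=np.array(s['tcp_pos'])
t=np.array([c.mean(0)[0],c.mean(0)[1]+.015,p[2]]); print(t,(t-p)@R*100)
```

```text
[[ 0.5275 -0.1787  0.018 ]
 [ 0.5565 -0.3723  0.018 ]
 [ 0.4328 -0.3926  0.018 ]
 [ 0.4033 -0.1994  0.018 ]] [ 0.48001342 -0.28575842  0.018     ]
[ 0.48001342 -0.27075842  0.16791673] [-2.74912269e+01 -1.49628404e+01  5.16420719e-03]
```

Request:
move_arm(offset=[[-0.4,-0.2,0],[-1.2,-0.7,0],[-2.4,-1.3,0],[-4,-2.2,0],[-5.8,-3.2,0],[-7.6,-4.1,0],[-9.4,-5.1,0],[-11.2,-6.1,0],[-13,-7.1,0],[-14.8,-8.1,0],[-16.6,-9.1,0],[-18.4,-10,0],[-20.2,-11,0],[-22,-12,0],[-23.8,-13,0],[-25.4,-13.9,0],[-26.6,-14.5,0],[-27.3,-14.9,0],[-27.5,-15,0],[-27.5,-15,0]], roll=[0,0,0,0,0,0,0,0,0,0,0,0,0,0,0,0,0,0,0,0], hand=[0.2,0.2,0.2,0.2,0.2,0.2,0.2,0.2,0.2,0.2,0.2,0.2,0.2,0.2,0.2,0.2,0.2,0.2,0.2,0.2])

```text
clock: 21.63
tcp_pos: [0.4794, -0.2712, 0.1681]
orientation: [[-0.025, 1.0, -0.0], [1.0, 0.025, 0.0], [0.0, 0.0, -1.0]]
contact_force: [-0.1, 0.3, -0.5]
opening: 0.556
```

Request:
move_arm(offset=[[0,0,0.5],[0,0,1.3],[0,0,2.4],[0,0,3.6],[0,0,4.8],[0,0,6],[0,0,7.2],[0,0,8.2],[0,0,9],[0,0,9.6],[0,0,10],[0,0,10.3],[0,0,10.5],[0,0,10.5],[0,0,10.5]], roll=[0,0,0,0,0,0,0,0,0,0,0,0,0,0,0], hand=[0.2,0.2,0.2,0.2,0.2,0.2,0.2,0.2,0.2,0.2,0.2,0.2,0.2,0.2,0.2])

```text
clock: 22.88
tcp_pos: [0.48, -0.271, 0.0635]
orientation: [[-0.026, 1.0, 0.001], [1.0, 0.026, -0.0], [-0.0, 0.001, -1.0]]
contact_force: [0.3, -0.2, -0.9]
opening: 0.556
```

Run:
```python
from h import *
st(); snap('wrist','w15'); b=snap('scene','s15')
cv2.imwrite('pics/s15c.png',cv2.resize(b[130:250,290:450,::-1],None,fx=5,fy=5,interpolation=cv2.INTER_CUBIC))
```

```text
t 22.8833 tcp [ 0.48   -0.271   0.0635] F [ 0.3 -0.2 -0.9] open 0.5561930582034896
[[-0.026  1.     0.001]
 [ 1.     0.026 -0.   ]
 [-0.     0.001 -1.   ]]
```

View pics/s15c.png

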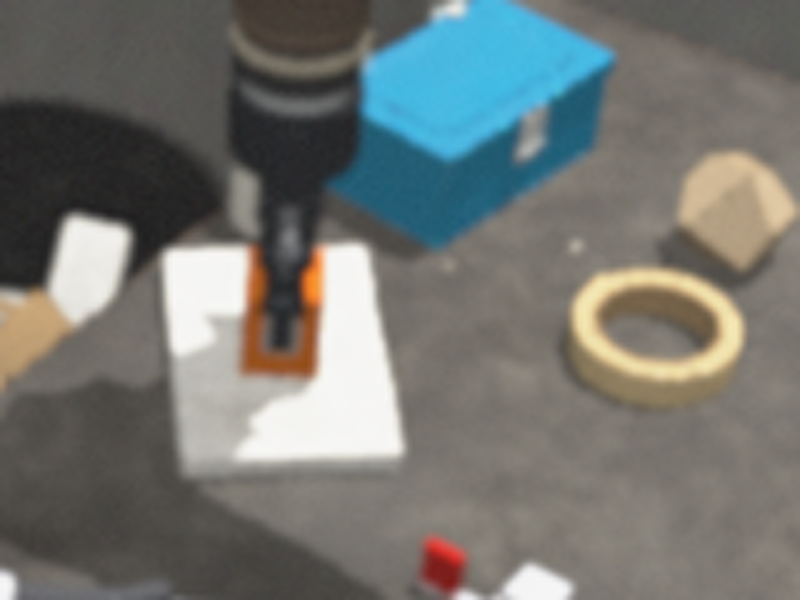

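View pics/w15.png

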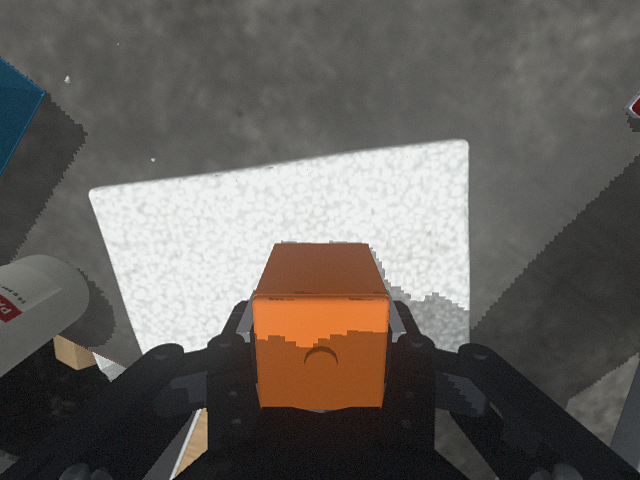

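Request:
move_arm(offset=[[0,0,0.2],[0,0,0.4],[0,0,0.5],[0,0,0.6],[0,0,0.65],[0,0,0.65]], roll=[0,0,0,0,0,0], hand=[0.2,0.2,0.2,0.2,0.2,0.2])

```text
clock: 23.48
tcp_pos: [0.4797, -0.2708, 0.0565]
orientation: [[-0.026, 1.0, -0.0], [1.0, 0.026, 0.0], [0.0, -0.0, -1.0]]
contact_force: [-0.0, 0.2, -0.4]
opening: 0.553
```

Request:
move_arm(offset=[[0,0,0.05],[0,0,0.1],[0,0,0.1]], roll=[0,0,0], hand=[0.2,0.2,0.2])

```text
clock: 23.73
tcp_pos: [0.4798, -0.2709, 0.0561]
orientation: [[-0.026, 1.0, 0.0], [1.0, 0.026, -0.0], [-0.0, 0.0, -1.0]]
contact_force: [-1.8, 1.1, 3.7]
opening: 0.554
```

Contact with the foam (force up by ~4 N). Release.

Request:
move_arm(offset=[[0,0,0],[0,0,0],[0,0,0],[0,0,0],[0,0,0],[0,0,0],[0,0,-0.5],[0,0,-2],[0,0,-4],[0,0,-7],[0,0,-10],[0,0,-13],[0,0,-15],[0,0,-15]], roll=[0,0,0,0,0,0,0,0,0,0,0,0,0,0], hand=[0.6,0.65,0.75,0.85,0.95,0.95,0.95,0.95,0.95,0.95,0.95,0.95,0.95,0.95])

```text
clock: 24.9
tcp_pos: [0.4815, -0.2718, 0.2112]
orientation: [[-0.026, 1.0, 0.007], [1.0, 0.026, -0.004], [-0.004, 0.007, -1.0]]
contact_force: [0.2, 0.8, -0.1]
opening: 0.95
```

Run:
```python
from h import *
st(); snap('wrist','w16'); b=snap('scene','s16')
cv2.imwrite('pics/s16c.png',cv2.resize(b[140:300,230:440,::-1],None,fx=3.75,fy=3.75,interpolation=cv2.INTER_CUBIC))
for q in ['core_base','shell_center','hardener','cup','jig_mid']:
    for r in bot.tip_of(q,'scene')[:2]: print(q,np.round(r['xyz'],4),round(r['confidence'],2))
```

```text
t 24.9 tcp [ 0.4815 -0.2718  0.2112] F [ 0.2  0.8 -0.1] open 0.9500110082142693
[[-0.026  1.     0.007]
 [ 1.     0.026 -0.004]
 [-0.004  0.007 -1.   ]]
core_base [ 0.3311 -0.0737 -0.0015] 0.79
core_base [0.6215 0.0061 0.0234] 0.62
shell_center [ 0.4839 -0.2716  0.0505] 0.76
shell_center [ 0.4985 -0.4415 -0.0026] 0.28
hardener [ 5.013e-01 -4.388e-01  2.000e-04] 0.79
cup [0.7668 0.0305 0.0011] 0.59
jig_mid [0.5945 0.0095 0.0263] 0.55
```

View pics/s16c.png

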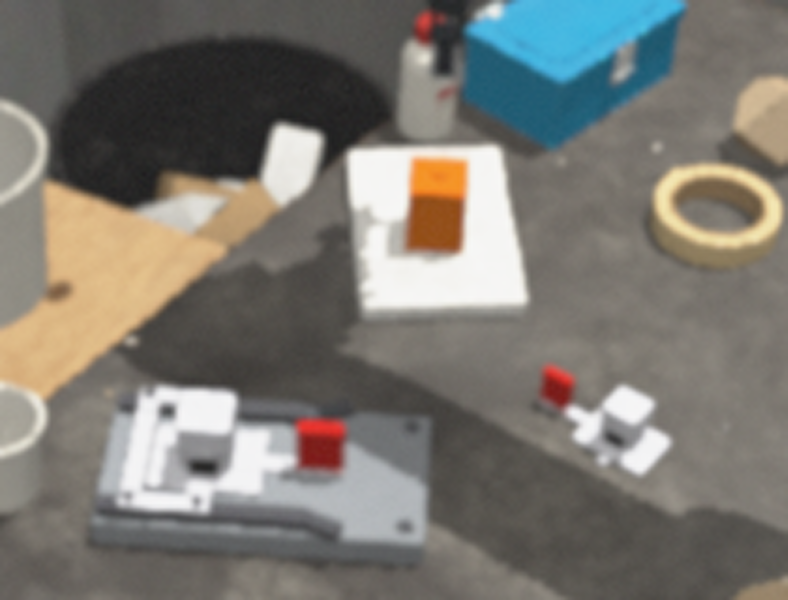

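View pics/w16.png

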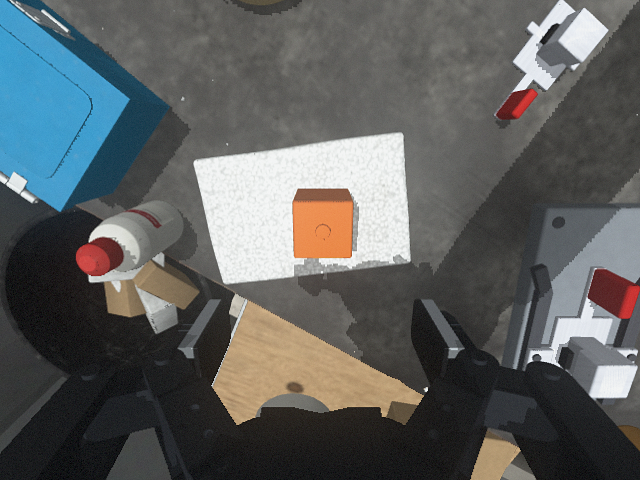

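Request:
move_arm(offset=[[0,0,0],[0,0,0],[0,0,0]], roll=[0,0,0], hand=[0.95,0.95,0.95])

```text
clock: 25.5
tcp_pos: [0.4796, -0.2708, 0.2053]
orientation: [[-0.026, 1.0, -0.001], [1.0, 0.026, 0.0], [0.0, -0.001, -1.0]]
contact_force: [-0.3, -0.5, -0.6]
opening: 0.949
```

Run:
```python
from h import *
st(); print(bot.job_done())
```

```text
t 25.5 tcp [ 0.4796 -0.2708  0.2053] F [-0.3 -0.5 -0.6] open 0.9489939244993553
[[-0.026  1.    -0.001]
 [ 1.     0.026  0.   ]
 [ 0.    -0.001 -1.   ]]
the job is handed in; nothing more can be done
None
```

The shell is off the core and standing mouth down on the foam slab, the core is still in the jig, and the job was handed in at 25.5 s.

- **Core into the jig:** I carried the pair by the red tab and slid the core in until it met the stop, at a measured force of about 6 N. The ears were under the lips when I let go.
- **Shell off:** I pulled it straight up (about 12 N measured), lifted it clear and lowered it onto the slab until I felt contact, then let go.
- **Last checks:** The pictures show the shell upright, about 15 mm from the slab's centre. The core lies flat in the jig about 27 mm past jig_mid, within a few mm sideways.
- **Bystanders:** The bottle and cup read within 5 mm of where they were at the start. The arm was clear of everything.
- **Disagreements:** The networks' first-ranked "core_base" in the last picture was the smaller look-alike core, which I left alone. The true core came second, at (0.622, 0.006, 0.023). The top and wrist cameras differed by 3–4 mm on where the tab was; I went with the wrist camera. Nothing else disagreed.

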